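# Find the canister lid that rocks and nudge it home

## Task

One of the four canister lids was put back off its seat and rocks. With the fingertips, press down near the edge of the lids, on different sides, until you find the one that rocks down under the press; then push it sideways by its knob until it drops into the canister's mouth, so that all four lids lie flat and flush. Do not pick up any lid, and leave the cup and the sugar jar where they stand.

Things in the scene. Friction and masses are not known exactly. Their poses are not given: they have to be found in the camera images.
- stand: round dark-wood stand on rubber feet, 300 mm across, 16 mm thick; origin at the centre of its underside, z up. It stands firm and does not move. Four canisters stand in recesses in it, in a square about 124 mm apart centre to centre.
- canister_a: one of four identical cream stoneware canisters with a bare clay foot, full and heavy, held firm in a recess of the dark-wood stand (does not move): 88 mm across, 85 mm tall; origin at the centre of its underside, 10 mm above the worktop, z up. Its open mouth is 74 mm wide, with a flat rim 7 mm broad.
- canister_a_mouth (a point): centre of the mouth of canister_a, level with its rim, 85 mm above its underside; z along the canister's axis. Seated, the lid's disc lies flat on the rim with its origin here; a lid 5 to 8 mm off centre rides with its spigot on the rim.
- lid_a: lid of canister_a, one of four identical loose light-wood lids (about 0.13 kg): disc 92 mm across, 10 mm thick; under it a round spigot 70 mm across, 5 mm deep, that drops into the mouth with 2 mm to spare all round; on top in the middle a round knob 22 mm across that rises 21 mm above the disc. Origin at the centre of the disc's underside, z up through the knob.
- lid_a_knob (a point): centre of the top of the knob of lid_a, 31 mm above the disc's underside. An unseated lid is raised (up to 8 mm, 0.09 rad) on the side it is shifted to; that side rocks down flat under a light press (1 N) near its edge, and tips back when let go. Pushed back to the middle, 5 to 8 mm, with 1 to 2 N, the lid drops into the mouth by itself; then it resists.
- canister_b: one of four identical cream stoneware canisters with a bare clay foot, full and heavy, held firm in a recess of the dark-wood stand (does not move): 88 mm across, 85 mm tall; origin at the centre of its underside, 10 mm above the worktop, z up. Its open mouth is 74 mm wide, with a flat rim 7 mm broad.
- canister_b_mouth (a point): centre of the mouth of canister_b, level with its rim, 85 mm above its underside; z along the canister's axis. Seated, the lid's disc lies flat on the rim with its origin here; a lid 5 to 8 mm off centre rides with its spigot on the rim.
- lid_b: lid of canister_b, one of four identical loose light-wood lids (about 0.13 kg): disc 92 mm across, 10 mm thick; under it a round spigot 70 mm across, 5 mm deep, that drops into the mouth with 2 mm to spare all round; on top in the middle a round knob 22 mm across that rises 21 mm above the disc. Origin at the centre of the disc's underside, z up through the knob.
- lid_b_knob (a point): centre of the top of the knob of lid_b, 31 mm above the disc's underside. An unseated lid is raised (up to 8 mm, 0.09 rad) on the side it is shifted to; that side rocks down flat under a light press (1 N) near its edge, and tips back when let go. Pushed back to the middle, 5 to 8 mm, with 1 to 2 N, the lid drops into the mouth by itself; then it resists.
- canister_c: one of four identical cream stoneware canisters with a bare clay foot, full and heavy, held firm in a recess of the dark-wood stand (does not move): 88 mm across, 85 mm tall; origin at the centre of its underside, 10 mm above the worktop, z up. Its open mouth is 74 mm wide, with a flat rim 7 mm broad.
- canister_c_mouth (a point): centre of the mouth of canister_c, level with its rim, 85 mm above its underside; z along the canister's axis. Seated, the lid's disc lies flat on the rim with its origin here; a lid 5 to 8 mm off centre rides with its spigot on the rim.
- lid_c: lid of canister_c, one of four identical loose light-wood lids (about 0.13 kg): disc 92 mm across, 10 mm thick; under it a round spigot 70 mm across, 5 mm deep, that drops into the mouth with 2 mm to spare all round; on top in the middle a round knob 22 mm across that rises 21 mm above the disc. Origin at the centre of the disc's underside, z up through the knob.
- lid_c_knob (a point): centre of the top of the knob of lid_c, 31 mm above the disc's underside. An unseated lid is raised (up to 8 mm, 0.09 rad) on the side it is shifted to; that side rocks down flat under a light press (1 N) near its edge, and tips back when let go. Pushed back to the middle, 5 to 8 mm, with 1 to 2 N, the lid drops into the mouth by itself; then it resists.
- canister_d: one of four identical cream stoneware canisters with a bare clay foot, full and heavy, held firm in a recess of the dark-wood stand (does not move): 88 mm across, 85 mm tall; origin at the centre of its underside, 10 mm above the worktop, z up. Its open mouth is 74 mm wide, with a flat rim 7 mm broad.
- canister_d_mouth (a point): centre of the mouth of canister_d, level with its rim, 85 mm above its underside; z along the canister's axis. Seated, the lid's disc lies flat on the rim with its origin here; a lid 5 to 8 mm off centre rides with its spigot on the rim.
- lid_d: lid of canister_d, one of four identical loose light-wood lids (about 0.13 kg): disc 92 mm across, 10 mm thick; under it a round spigot 70 mm across, 5 mm deep, that drops into the mouth with 2 mm to spare all round; on top in the middle a round knob 22 mm across that rises 21 mm above the disc. Origin at the centre of the disc's underside, z up through the knob.
- lid_d_knob (a point): centre of the top of the knob of lid_d, 31 mm above the disc's underside. An unseated lid is raised (up to 8 mm, 0.09 rad) on the side it is shifted to; that side rocks down flat under a light press (1 N) near its edge, and tips back when let go. Pushed back to the middle, 5 to 8 mm, with 1 to 2 N, the lid drops into the mouth by itself; then it resists.
- coffee_cup: bystander: small white coffee cup, brown inside, 62 x 92 x 51 mm with its handle; origin at the centre of its underside.
- sugar_jar: bystander: glass jar of sugar with a grey screw lid, 64 mm across, 90 mm tall; origin at the centre of its underside.
There are look-alikes about, which are no part of the job. Leave any green or turquoise look-alike of the lid_c alone.

How it is judged (in metres and radians):
On the way:
1. a fingertip presses on the lid that is off its seat, near its raised edge, and rocks it down flat while it is still off centre (((contact force between the fingers and lid_a above 0.3 N and angle between the z axis of lid_a and the z axis of canister_a_mouth, either way round below 0.05 rad and horizontal distance between lid_a and canister_a_mouth above 0.004 m) or (contact force between the fingers and lid_b above 0.3 N and angle between the z axis of lid_b and the z axis of canister_b_mouth, either way round below 0.05 rad and horizontal distance between lid_b and canister_b_mouth above 0.004 m) or (contact force between the fingers and lid_c above 0.3 N and angle between the z axis of lid_c and the z axis of canister_c_mouth, either way round below 0.05 rad and horizontal distance between lid_c and canister_c_mouth above 0.004 m) or (contact force between the fingers and lid_d above 0.3 N and angle between the z axis of lid_d and the z axis of canister_d_mouth, either way round below 0.05 rad and horizontal distance between lid_d and canister_d_mouth above 0.004 m))), for 0.1 s.
At the end, for the whole second after the job is handed in: Every lid lies flat on its rim and at rest (less than 1.5 mm above its seat, 3.5 mm off centre and 0.025 rad out of line with its canister), the cup and the sugar jar within 15 mm of where they were (z of lid_a in the frame of canister_a_mouth below 0.0015 m and horizontal distance between lid_a and canister_a_mouth below 0.0035 m and angle between the z axis of lid_a and the z axis of canister_a_mouth, either way round below 0.025 rad and linear speed of each of lid_a, lid_b, lid_c, lid_d below 0.02 m/s and z of lid_b in the frame of canister_b_mouth below 0.0015 m and horizontal distance between lid_b and canister_b_mouth below 0.0035 m and angle between the z axis of lid_b and the z axis of canister_b_mouth, either way round below 0.025 rad and z of lid_c in the frame of canister_c_mouth below 0.0015 m and horizontal distance between lid_c and canister_c_mouth below 0.0035 m and angle between the z axis of lid_c and the z axis of canister_c_mouth, either way round below 0.025 rad and z of lid_d in the frame of canister_d_mouth below 0.0015 m and horizontal distance between lid_d and canister_d_mouth below 0.0035 m and angle between the z axis of lid_d and the z axis of canister_d_mouth, either way round below 0.025 rad and distance of each of coffee_cup, sugar_jar from where it was at the start of the episode below 0.015 m); the robot touches nothing.
It fails at once if a lid is lifted or carried (more than 12 mm above its seat) (z of lid_a in the frame of canister_a_mouth above 0.012 m or z of lid_b in the frame of canister_b_mouth above 0.012 m or z of lid_c in the frame of canister_c_mouth above 0.012 m or z of lid_d in the frame of canister_d_mouth above 0.012 m).
It fails at once if the cup or the sugar jar is shifted by more than 15 mm (distance of any of coffee_cup, sugar_jar from where it was at the start of the episode above 0.015 m).
It also fails if it takes over 61 s, if anything falls off the work surface, if the arm or the gripper's body presses on something with over 40 N, if the wrist force passes 120 N, or if a joint passes its speed limit or range.

## Robot

A 6-joint arm with a two-finger parallel gripper is mounted at the origin on a cart in front of the work surface, level with it; the furniture and walls round the work are solid. World frame = base frame: x ahead of the robot, y to its left, z up, the work surface at z = 0. Lengths are in m, angles in degrees, forces in N, time in s.
With the tool pointing down it reaches from about 0.325 to 0.85 m from the base axis. Payload 15.5 kg.
Tool frame: the origin (TCP) lies at the very end of the fingers, on their centre line; the grasp point (between the pads) lies arm.grip_depth behind it (arm.grip_depth is the distance from the TCP to the grasp point, in m); z points along the fingers, y is the line along which they close (so a half turn about z gives the same grasp; the last joint's range is limited). The gripper opens to 91 mm and grips with 3 to 60 N. Pads are 32 mm wide; open, the fingers measure 118 mm over their backs; the gripper's body (76 mm by 178 mm) begins 60 mm behind the grasp point.
Start: joints at [63.512, 28.281, 77.091, -0, 74.628, -5.472], TCP at [0.224, 0.583, 0.178] pointing down, gripper open.
Joint ranges: [-166.48, 166.48], [-47.26, 123.95], [12.59, 153.08], [-70.14, 250.14], [6.76, 159.57], [-176.63, 176.63]. Speed limits (degrees/s): [108.29, 108.29, 147.25, 172.46, 172.46, 172.46].

## Interface

Orientations are given as a 3x3 rotation matrix whose columns are the frame's x, y, z axes.
In Python, from rig import arm gives the robot as it stands. Calls block until the motion is done:
- arm.move_to(position, orientation): joint-space move of the TCP to a pose.
- arm.move_l(position, orientation=None, feed=0.15): straight line of the TCP; orientation=None keeps the orientation; feed is the mean speed in m/s.
- arm.move_joints(angles): joint-space move.
- arm.grip(opening): finger opening in m; the grip force is fixed at half the most; returns when the fingers have stopped.
- arm.sleep(seconds).
- arm.solve_ik(position, orientation): joint angles nearest the present ones, or None.
- arm.snapshot(name): name is "scene" or "side" or "wrist"; returns the picture (400x640x3 uint8, red, green, blue); there is no depth.
- arm.get_calibration(name): a dict with "intrinsics" (3x3 intrinsics, pixels), "cam_to_world" (4x4, takes a point from camera to world coordinates). Camera axes: x right, y down, z forward; pixel columns grow to the right and rows downward; lengths in m; the calibration is good to about 2 mm. A picture is of the moment at which its call begins: read the wrist's pose just before it. get_calibration takes no time and is no camera call; for the wrist camera it gives the pose at the moment of the call.
A pose or a line that the arm cannot do raises arm.Unreachable and nothing moves.
- arm.sign_off(): hands the job in; it is judged then, once.
Readings, each from a call of its own:
- arm.current_t(): time.
- arm.current_joint_positions(): joint angles.
- arm.current_dq(): joint speeds.
- arm.current_tau(): joint torques, N m.
- arm.current_ee_pos(): TCP position.
- arm.current_tool_rot(): TCP orientation.
- arm.current_force(): force on the tool from outside, world axes, zero at the start.
- arm.current_torque(): the same for the moment, N m.
- arm.current_width(): finger opening in m.
- arm.current_grasp_force(): force on a finger pad.
Only numpy, scipy, OpenCV 4.12 (cv2) and the standard library are available. Lean on these libraries where they do the work, as an engineer would, in place of code of your own. Each camera call takes 0.05 s, during which the arm holds its last target. There are 200 camera calls.

## Working session

There is one attempt and no reset: what is moved stays moved. The work goes in short steps, each a Python script; the robot and the scene stay as the last script left them, time stands still between calls to the robot, and variables do not carry over. Pictures are saved under pics/ and viewed, at most 10 in all, crops included, and the job is handed in when it is done.

```bash
ls; mkdir -p pics; python3 - <<'E'
from rig import arm
import cv2,numpy as np
for n in("scene","side","wrist"):
    cv2.imwrite(f"pics/{n}0.png",arm.snapshot(n)[:,:,::-1])
    c=arm.get_calibration(n);print(n,np.round(c["intrinsics"],1).tolist(),np.round(c["cam_to_world"],3).tolist())
print(arm.grip_depth,arm.current_t(),arm.current_force(),np.round(arm.current_tool_rot(),3).tolist())
a=cv2.imread("pics/scene0.png");b=cv2.imread("pics/side0.png")
E
```

```text
pics
scene [[419.8, 0.0, 312.5], [0.0, 419.8, 198.6], [0.0, 0.0, 1.0]] [[0.815, -0.447, 0.368, 0.095], [-0.579, -0.616, 0.534, -0.563], [-0.012, -0.648, -0.761, 1.159], [0.0, 0.0, 0.0, 1.0]]
side [[513.3, 0.0, 327.9], [0.0, 513.3, 204.2], [0.0, 0.0, 1.0]] [[-1.0, -0.02, -0.019, 0.653], [0.009, 0.428, -0.904, 1.374], [0.027, -0.904, -0.427, 0.692], [0.0, 0.0, 0.0, 1.0]]
wrist [[290.3, 0.0, 317.0], [0.0, 290.3, 198.6], [0.0, 0.0, 1.0]] [[0.357, 0.896, 0.265, 0.15], [0.934, -0.343, -0.102, 0.613], [-0.001, 0.284, -0.959, 0.385], [0.0, 0.0, 0.0, 1.0]]
0.0188 0.15 [ 0.83165011 -0.86902967  0.1838096 ] [[-0.933, 0.359, -0.0], [0.359, 0.933, -0.001], [0.0, -0.001, -1.0]]
```

View pics/scene0.png

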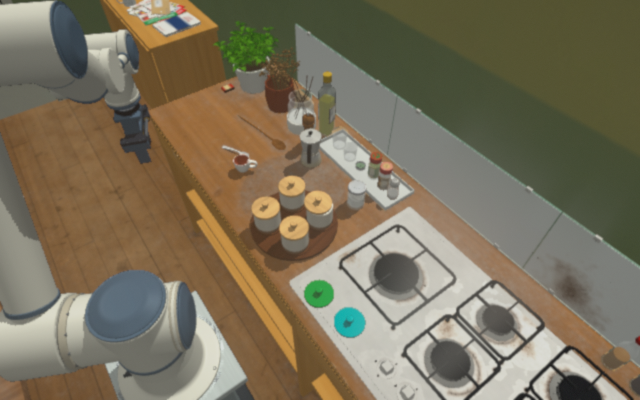

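View pics/side0.png

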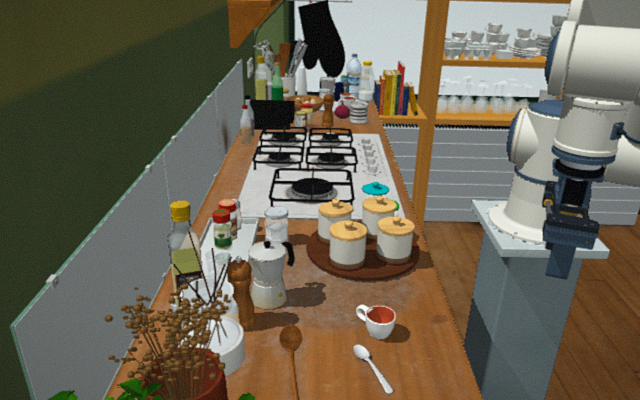

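View pics/wrist0.png

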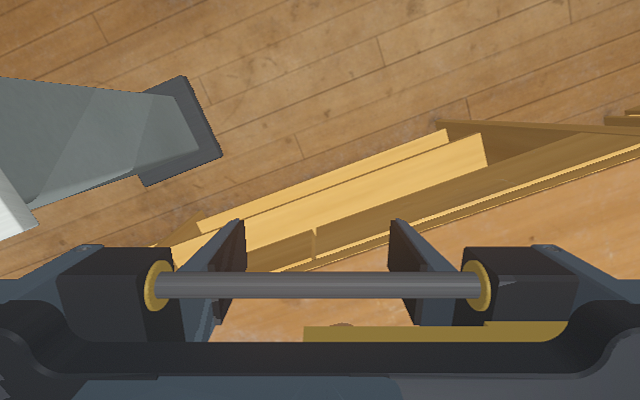

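The scene image shows the four lid knobs at about (292,185), (266,207), (319,202) and (294,232), with the cup at (241,162) and the jar at (357,193). The green and turquoise look-alikes lie on the hob. The wrist view has only the cabinet, so I'll move the wrist camera over the lids.

```bash
cat > h.py <<'E'
from rig import arm
import cv2,numpy as np
def ray(cal,uv,z):
    K,T=np.array(cal["intrinsics"]),np.array(cal["cam_to_world"])
    d=T[:3,:3]@np.linalg.inv(K)@[uv[0],uv[1],1]
    return T[:3,3]+d*(z-T[2,3])/d[2]
def proj(cal,p):
    K,T=np.array(cal["intrinsics"]),np.array(cal["cam_to_world"])
    c=K@(T[:3,:3].T@(np.array(p)-T[:3,3]));return c[:2]/c[2]
def R(a):  # tool x at angle a deg, pointing down
    a=np.radians(a);c,s=np.cos(a),np.sin(a)
    return np.array([[c,s,0],[s,-c,0],[0,0,-1.]])
def wood(img): # light wood
    h=cv2.cvtColor(img,cv2.COLOR_RGB2HSV);return cv2.inRange(h,(12,70,150),(26,200,255))
E
python3 - <<'E'
from h import *
c=arm.get_calibration("scene")
P=[ray(c,u,.12) for u in((292,185),(266,207),(319,202),(294,232))]
print(np.round(P,3)); m=np.mean(P,0);print(m,np.round(ray(c,(241,165),.02),3),np.round(ray(c,(357,185),.09),3))
for a in range(0,360,30):
    r=R(a); q=arm.solve_ik(m*[1,1,0]+[0,0,.2]-r[:,0]*.11,r)
    print(a,None if q is None else np.round(q))
E
```

```text
[[0.576 0.254 0.12 ]
 [0.456 0.224 0.12 ]
 [0.606 0.141 0.12 ]
 [0.474 0.089 0.12 ]]
[0.5282846 0.1769762 0.12     ] [0.522 0.534 0.02 ] [0.771 0.146 0.09 ]
0 [ 15.  13.  98.  -0.  69. 105.]
30 [ 8. 13. 99. -0. 69. 68.]
60 [ 3. 15. 95. -0. 70. 33.]
90 [ 1. 20. 88. -0. 72.  1.]
120 [  2.  24.  81.  -0.  75. -28.]
150 [  6.  28.  74.  -0.  78. -54.]
180 [ 10.  30.  70.  -0.  80. -80.]
210 [  15.   31.   69.   -0.   80. -105.]
240 [  20.   29.   73.   -0.   79. -130.]
270 [  23.   25.   79.   -0.   76. -157.]
300 [ 24.  21.  87.  -0.  73. 174.]
330 [ 21.  16.  94.  -0.  70. 141.]
```

```bash
python3 - <<'E'
from h import *
m=np.array([.528,.177,0]);r=R(90)
arm.move_to(m+[0,0,.27]-r[:,0]*.085,r); arm.grip(0.0); arm.sleep(.3)
c=arm.get_calibration("wrist");img=arm.snapshot("wrist")
cv2.imwrite("pics/w1.png",img[:,:,::-1]);np.savez("w1.npz",**c)
cv2.imwrite("pics/w1z.png",cv2.resize(img[:300,150:500,::-1],None,fx=2,fy=2,interpolation=cv2.INTER_CUBIC))
print(arm.current_t(),arm.current_width(),arm.current_force(),arm.current_ee_pos())
E
```

```text
3.9667 0.0005184678379034865 [ 0.59188298 -0.10769427  0.50096379] [0.52799873 0.09199244 0.26999332]
```

View pics/w1z.png

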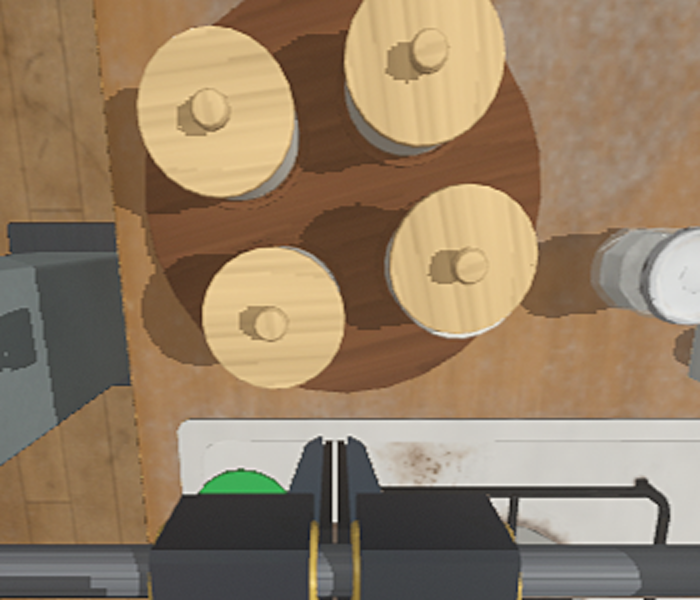

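The wrist view shows all four lids at full-image pixels of about (257,56), (362,30), (381,130) and (287,159), with the closed fingertips near (318,220). Next I fit circles to the disc outlines and compare them with a square.

```bash
cat > meas.py <<'E'
from h import *
from scipy.optimize import least_squares
def measure(img,cal):
    m=wood(img);m=cv2.morphologyEx(m,cv2.MORPH_OPEN,np.ones((3,3)))
    out=[]
    for k in cv2.findContours(m,cv2.RETR_EXTERNAL,cv2.CHAIN_APPROX_NONE)[0]:
        if not 2500<cv2.contourArea(k)<15000: continue
        k=cv2.convexHull(k)[:,0].astype(float); 
        ok=(k[:,1]>3)&(k[:,0]>3)&(k[:,0]<636)
        h=np.array([ray(cal,u,.105)[:2] for u in k[ok]])
        s=least_squares(lambda p:np.hypot(*(h-p[:2]).T)-p[2],[*h.mean(0),.046],loss="soft_l1",f_scale=.001)
        out.append([*s.x,np.sqrt(np.mean(s.fun**2))*1000,np.mean(k[:,0]),np.mean(k[:,1])])
    return np.array(out)
E
python3 - <<'E'
from meas import *
img=cv2.imread("pics/w1.png")[:,:,::-1].copy();cal=dict(np.load("w1.npz"))
o=measure(img,cal);print(np.round(o,4))
o=o[(o[:,2]>.035)&(o[:,2]<.06)]
def square(p):
    a=p[2]+np.arange(4)*np.pi/2;return p[:2]+.124/np.sqrt(2)*np.c_[np.cos(a),np.sin(a)]
from itertools import combinations
ctr=o[:,:2].mean(0);ang=np.arctan2(*(o[:,:2]-ctr).T[::-1]);o=o[np.argsort(ang)]
print(np.round(o[:,:3],4))
f=least_squares(lambda p:(square(p)-o[:,:2]).ravel(),[*ctr,np.arctan2(*(o[0,:2]-ctr)[::-1])],loss="cauchy",f_scale=.001)
print(f.x,np.round((o[:,:2]-square(f.x))*1000,1))
for j in range(4):
    i=[x for x in range(4) if x!=j]
    f=least_squares(lambda p:(square(p)[i]-o[i,:2]).ravel(),f.x)
    print(j,np.round((o[:,:2]-square(f.x))*1000,1).tolist())
# stand
h=cv2.cvtColor(img,cv2.COLOR_RGB2HSV)
print(h[170,355//1],h[100,310])
E
```

```text
[[5.801000e-01 2.649000e-01 4.590000e-02 1.825000e-01 3.579630e+02
  4.325930e+01]
 [4.521000e-01 2.483000e-01 5.780000e-02 4.947600e+00 2.561538e+02
  6.611540e+01]]
[[0.4521 0.2483 0.0578]
 [0.5801 0.2649 0.0459]]Traceback (most recent call last):
  File "<stdin>", line 10, in <module>
    return func(*args, **kwargs)
    vector_fun = VectorFunction(
        fun_wrapped,
    ...<6 lines>...
        workers=workers
    )
    self._update_fun()
    ~~~~~~~~~~~~~~~~^^
    self.f = self.fun_wrapped(xp_copy(self.x))
             ~~~~~~~~~~~~~~~~^^^^^^^^^^^^^^^^^
    return np.atleast_1d(self.fun(x))
                         ~~~~~~~~^^^
    return self.f(x, *self.args, **self.kwargs)
           ~~~~~~^^^^^^^^^^^^^^^^^^^^^^^^^^^^^^
  File "<stdin>", line 10, in <lambda>
ValueError: operands could not be broadcast together with shapes (4,2) (2,2)
```

```bash
python3 - <<'E'
from h import *
img=cv2.imread("pics/w1.png")[:,:,::-1].copy();h=cv2.cvtColor(img,cv2.COLOR_RGB2HSV)
for n,u in dict(l1=(270,150),l1b=(310,170),l2=(365,105),l2b=(400,150),l3=(235,30),l3b=(275,80),l4=(335,20),bench=(210,70),bench2=(430,70),stand=(330,185),stand2=(300,110),can=(295,80),can2=(352,74),floor=(170,80)).items(): print(n,h[u[1],u[0]])
print(h[159,245:262].tolist())
E
```

```text
l1 [ 19  96 229]
l1b [ 19  95 223]
l2 [ 19  94 223]
l2b [ 19  95 227]
l3 [ 19  97 215]
l3b [ 19  95 228]
l4 [ 19  98 213]
bench [ 14 125 120]
bench2 [ 14  84 163]
stand [ 12 135 128]
stand2 [ 12 143 118]
can [ 22  24 162]
can2 [ 18  37 116]
floor [ 16 118 147]
[[14, 129, 111], [13, 136, 90], [12, 140, 84], [13, 139, 88], [12, 130, 86], [10, 145, 72], [19, 108, 191], [19, 96, 228], [19, 96, 224], [19, 95, 222], [19, 96, 222], [19, 95, 222], [19, 96, 222], [19, 95, 222], [19, 95, 222], [19, 95, 222], [19, 95, 222]]
```

```bash
sed -i 's/(12,70,150),(26,200,255)/(17,55,172),(23,170,255)/' h.py
cat >> meas.py <<'E'
def square(p):
    a=p[2]+np.arange(4)*np.pi/2;return p[:2]+.124/np.sqrt(2)*np.c_[np.cos(a),np.sin(a)]
def analyse(img,cal):
    o=measure(img,cal);o=o[(o[:,2]>.035)&(o[:,2]<.06)]
    ctr=o[:,:2].mean(0);o=o[np.argsort(np.arctan2(*(o[:,:2]-ctr).T[::-1]))]
    print(np.round(o,4).tolist())
    p0=[*ctr,np.arctan2(*(o[0,:2]-ctr)[::-1])]
    for j in range(4):
        i=[x for x in range(4) if x!=j]
        f=least_squares(lambda p:(square(p)[i]-o[i,:2]).ravel(),p0)
        print(j,np.round(f.x,4),np.round((o[:,:2]-square(f.x))*1000,1).tolist())
    return o
E
python3 - <<'E'
from meas import *
img=cv2.imread("pics/w1.png")[:,:,::-1].copy();analyse(img,dict(np.load("w1.npz")))
E
```

```text
[[0.4894, 0.1147, 0.0457, 0.1935, 286.7941, 159.3529], [0.6095, 0.1518, 0.0458, 0.3728, 382.9722, 127.9722], [0.5801, 0.2649, 0.0456, 0.175, 358.5882, 38.9118], [0.459, 0.2355, 0.0456, 0.2333, 257.2821, 52.0769]]
0 [ 0.5349  0.1921 -2.094 ] [[-1.8, -1.4], [-1.3, 3.6], [1.4, -3.2], [-0.0, -0.4]]
1 [ 0.5345  0.1899 -2.1143] [[0.2, -0.2], [-0.0, 7.2], [0.3, -0.1], [-0.5, 0.2]]
2 [ 0.5336  0.1928 -2.0806] [[-1.4, -1.6], [-0.5, 1.8], [3.8, -4.5], [2.0, -0.1]]
3 [ 0.5344  0.1918 -2.0966] [[-1.0, -1.3], [-0.7, 4.0], [1.7, -2.8], [0.4, -0.3]]
```

The vision result is clear. Lid 1 at (0.610, 0.152) sits 7 mm toward +y from its seat at (0.610, 0.145), and the other three fit the square within 0.5 mm. I'll press near its +y edge to confirm that it rocks.

```bash
python3 - <<'E'
from h import *
r=R(90);p=np.array([.6095,.190,0])
arm.move_to(p+[0,0,.17],r);arm.move_l(p+[0,0,.122]);arm.sleep(.3)
f0=np.mean([arm.current_force() for _ in range(3)],0);print(f0)
z=.122
while z>.100:
    z-=.001;arm.move_l(p+[0,0,z],feed=.02);arm.sleep(.1)
    f=arm.current_force()-f0;print(round(z,4),round(arm.current_ee_pos()[2],4),np.round(f,2))
    if f[2]>3.5:break
arm.sleep(.3);print(arm.current_force()-f0,arm.current_t())
cv2.imwrite("pics/press_side.png",cv2.resize(arm.snapshot("side")[150:300,260:460,::-1],None,fx=4,fy=4,interpolation=2))
E
```

```text
[-0.1634847   0.32271599  0.23716302]
0.121 0.121 [1.09 0.33 0.48]
0.12 0.12 [-0.83 -1.29 -0.47]
0.119 0.119 [ 0.4  -0.73  0.22]
0.118 0.118 [-0.07 -0.21  0.06]
0.117 0.117 [-0.6  -0.29 -0.48]
0.116 0.116 [-0.61 -0.25  0.01]
0.115 0.115 [ 0.52 -0.81 -0.7 ]
0.114 0.114 [-0.57 -0.92  0.01]
0.113 0.113 [ 0.29 -0.31  0.48]
0.112 0.112 [ 0.79  0.65 -0.7 ]
0.111 0.111 [-0.5   0.11 -0.88]
0.11 0.11 [ 1.2   0.16 -0.41]
0.109 0.109 [ 0.27 -0.39 -0.07]
0.108 0.108 [ 0.02 -0.93 -0.12]
0.107 0.107 [-0.62 -0.78 -0.37]
0.106 0.106 [ 0.47 -0.43 -0.15]
0.105 0.105 [ 0.04 -0.73 -0.31]
0.104 0.104 [-0.01 -0.18 -1.08]
0.103 0.103 [ 0.35  0.15 -1.08]
0.102 0.102 [ 0.52 -0.52 -1.31]
0.101 0.101 [-0.43  0.33 -0.6 ]
0.1 0.1 [ 0.55 -0.7  -0.11]
[ 0.8707179  -1.19539676 -1.28594439] 13.425
```

View pics/press_side.png

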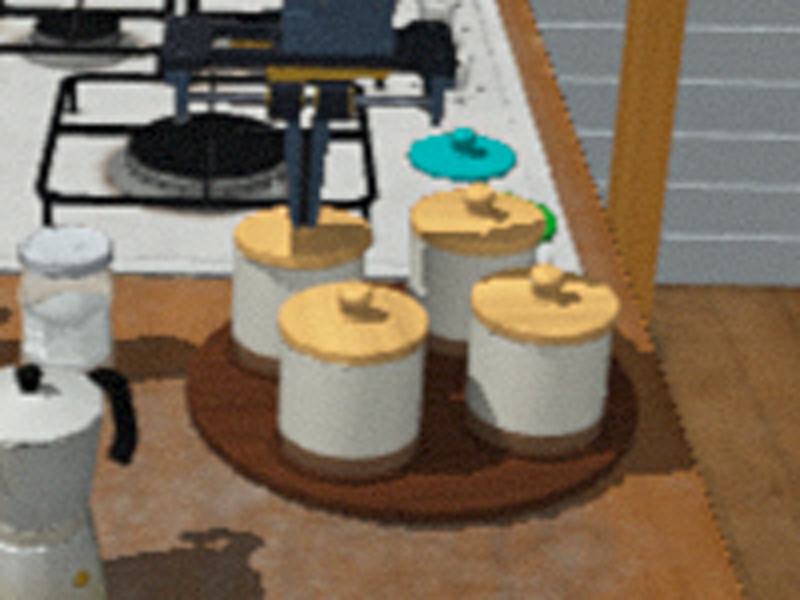

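The side crop shows the closed fingertips ending at about crop (305,225), which is side pixel (336,206), over the suspect lid. There was no clear contact force, so I'll check the predicted projections against the picture.

```bash
python3 - <<'E'
from h import *
c=arm.get_calibration("side")
f=lambda p:np.round((proj(c,p)-[260,150])*4)
print("tip",f(arm.current_ee_pos()))
for n,p in dict(l1=(.6095,.1518,.105),l1edge=(.6095,.198,.105),knob1=(.6095,.152,.13),k2=(.5801,.2649,.126),k3=(.459,.2355,.126),k0=(.4894,.1147,.126),l2edge=(.5801,.311,.105)).items():print(n,f(p))
img=arm.snapshot("wrist");cv2.imwrite("pics/w2.png",img[:,:,::-1]);np.savez("w2.npz",**arm.get_calibration("wrist"))
cw=arm.get_calibration("wrist");print("wrist tip",proj(cw,arm.current_ee_pos()),proj(cw,(.6095,.1518,.105)),proj(cw,(.6095,.198,.105)))
E
```

```text
tip [298. 263.]
l1 [297. 230.]
l1edge [299. 262.]
knob1 [299. 196.]
k2 [351. 281.]
k3 [544. 263.]
k0 [475. 182.]
l2edge [353. 348.]
wrist tip [316.02200349 222.76720436] [315.9580657 270.4504327] [315.97177592 215.11394209]
```

View pics/w2.png

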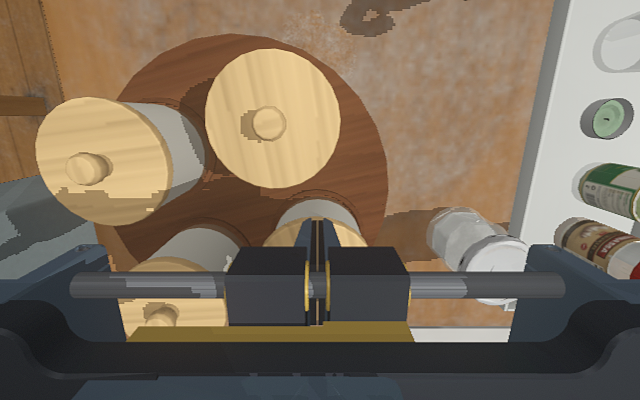

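The lid projections match, but the visible tip looks about 24 mm short of where the reported TCP should appear. I'll look closer before going lower.

```bash
python3 - <<'E'
from h import *
s=arm.snapshot("side")[170:225,300:370,::-1];w=arm.snapshot("wrist")[190:270,250:390,::-1]
a=cv2.resize(s,(420,330),interpolation=cv2.INTER_NEAREST);b=cv2.resize(w,(560,320),interpolation=cv2.INTER_NEAREST)
o=np.zeros((590,780,3),np.uint8);o[:330,:420]=a;o[330:,:560]=b[:260]
sc=arm.snapshot("scene")[160:240,290:350,::-1];o[:330,430:780]=cv2.resize(sc,(350,330),interpolation=cv2.INTER_NEAREST)
cv2.imwrite("pics/comp1.png",o)
print(arm.current_ee_pos(),arm.current_width(),np.mean([arm.current_force() for _ in range(1)],0))
F=[]
for _ in range(20):arm.sleep(.02);F.append(arm.current_force())
print(np.mean(F,0),np.std(F,0));print(arm.current_tau(), arm.current_torque())
c=arm.get_calibration("scene");print(proj(c,arm.current_ee_pos()),proj(c,(.6095,.1518,.105)))
E
```

```text
[0.60952374 0.19000219 0.1000194 ] 0.00037190436412012977 [-1.86233987 -0.44162331  0.06917544]
[ 0.05368213 -0.10268987 -0.01969825] [0.40101876 0.51599408 0.42997488]
[ 4.40682968e-03 -9.25054765e+01 -3.42103457e+01  7.61661865e-02
  1.98366400e-02 -4.49741117e-05] [-0.10138588  0.02388335 -0.03909083]
[311.20581396 196.23548657] [317.92246437 202.40001529]
```

View pics/comp1.png

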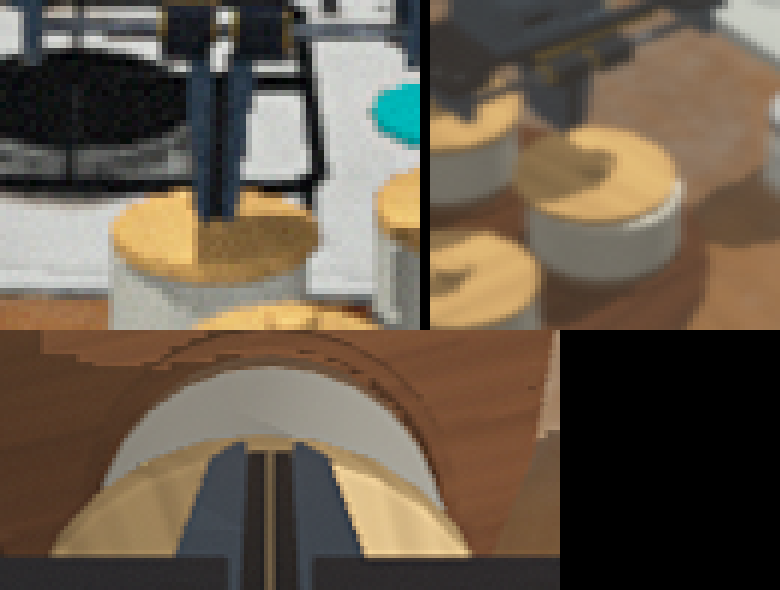

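The composite confirms the fingertips float above the lid. In both the side and scene views the tip ends 25–30 mm higher than the reported TCP, and the averaged force is zero. I'll keep descending in small steps, with averaged force.

```bash
cat >> h.py <<'E'
def force(n=10):
    F=[]
    for _ in range(n):arm.sleep(.01);F.append(arm.current_force())
    return np.mean(F,0)
E
python3 - <<'E'
from h import *
p=np.array([.6095,.190,0]);f0=force(20);z=.100
while z>.070:
    z-=.001;arm.move_l(p+[0,0,z],feed=.03)
    f=force()-f0;print(round(z,4),np.round(f,2))
    if f[2]>2.5:break
arm.sleep(.3);print(force()-f0,arm.current_t(),arm.current_ee_pos())
E
```

```text
0.099 [-0.29 -0.21  0.1 ]
0.098 [-0.   -0.06  0.23]
0.097 [-0.07 -0.17  0.18]
0.096 [-0.3  -0.28  0.22]
0.095 [-0.18  0.07  0.11]
0.094 [ 0.07 -0.09  0.17]
0.093 [0.1  0.03 0.26]
0.092 [-0.3  -0.1  -0.23]
0.091 [-0.15  0.47 -0.19]
0.09 [-0.21  0.41  0.16]
0.089 [-0.16 -0.07  0.12]
0.088 [-0.01  0.29  0.24]
0.087 [-0.1   0.16  0.04]
0.086 [ 0.1  -0.26 -0.05]
0.085 [-0.03 -0.1  -0.12]
0.084 [0.02 0.   0.24]
0.083 [-0.3  -0.09  0.09]
0.082 [-0.13 -0.54 -0.03]
0.081 [-0.17  0.13 -0.09]
0.08 [-0.09 -0.24  0.14]
0.079 [-0.31  0.13 -0.08]
0.078 [-0.13 -0.08  0.08]
0.077 [-0.01 -0.31 -0.07]
0.076 [ 0.23 -0.07  0.57]
0.075 [-0.27 -0.1   0.58]
0.074 [-0.35  0.79  2.78]
[-0.21843599  1.49446539  4.07758988] 23.225 [0.60956148 0.19008051 0.07406473]
```

```bash
python3 - <<'E'
from h import *
s=arm.snapshot("side")[170:225,300:370,::-1];w=arm.snapshot("wrist")[190:270,250:390,::-1]
a=cv2.resize(s,(420,330),interpolation=cv2.INTER_NEAREST);b=cv2.resize(w,(560,320),interpolation=cv2.INTER_NEAREST)
o=np.zeros((590,780,3),np.uint8);o[:330,:420]=a;o[330:,:560]=b[:260]
sc=arm.snapshot("scene")[160:240,290:350,::-1];o[:330,430:780]=cv2.resize(sc,(350,330),interpolation=cv2.INTER_NEAREST)
cv2.imwrite("pics/comp2.png",o)
print(force())
E
```

```text
[-0.10762992  1.69782263  4.69226389]
```

View pics/comp2.png

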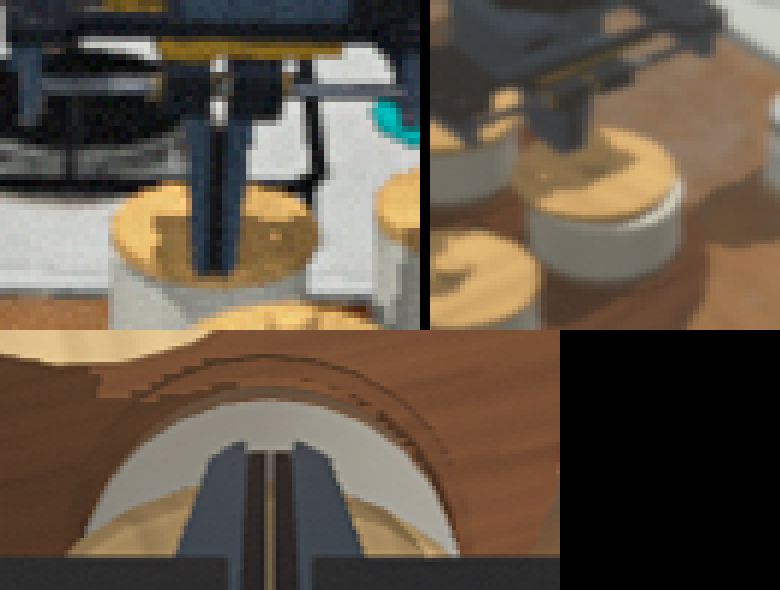

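Now the fingertips are on the lid's +y edge and pressing at 4–5 N. I'll release in fine steps to measure how far the edge follows the fingers up. That tells rocking apart from a flat lid.

```bash
python3 - <<'E'
from h import *
p=np.array([.6095,.190,0]);z=.074;f0=np.array([-.05,-.1,0.])
for i in range(10):
    z+=.0007;arm.move_l(p+[0,0,z],feed=.03);f=force(14)-f0;print(round(z,4),np.round(f,2))
arm.move_l(p+[0,0,.12]);
r=R(90);m=np.array([.5345,.19,0])
arm.move_to(m+[0,0,.25]-r[:,0]*.09,r);arm.sleep(.3)
c=arm.get_calibration("wrist");img=arm.snapshot("wrist");cv2.imwrite("pics/w3.png",img[:,:,::-1]);np.savez("w3.npz",**c)
from meas import analyse
analyse(img,c);print(arm.current_t())
E
```

```text
0.0747 [0.28 0.12 0.4 ]
0.0754 [-0.13 -0.17  0.29]
0.0761 [-0.3   0.24  0.51]
0.0768 [0.08 0.08 0.19]
0.0775 [-0.06 -0.2  -0.22]
0.0782 [-0.    0.09 -0.22]
0.0789 [0.01 0.06 0.25]
0.0796 [-0.05  0.14  0.23]
0.0803 [ 0.08 -0.11  0.13]
0.081 [ 0.05  0.14 -0.19]
[[0.4893, 0.1148, 0.0457, 0.2006, 280.1026, 168.8205], [0.6095, 0.1517, 0.0458, 0.3393, 380.973, 137.7568], [0.5801, 0.2648, 0.0456, 0.1846, 357.3548, 42.6452], [0.459, 0.2356, 0.0456, 0.2429, 248.5122, 60.7561]]
0 [ 0.5349  0.192  -2.0948] [[-1.7, -1.4], [-1.3, 3.5], [1.3, -3.1], [-0.0, -0.4]]
1 [ 0.5345  0.1899 -2.1147] [[0.2, -0.1], [0.0, 7.1], [0.2, -0.1], [-0.5, 0.3]]
2 [ 0.5336  0.1928 -2.0817] [[-1.4, -1.6], [-0.5, 1.7], [3.7, -4.5], [1.9, -0.1]]
3 [ 0.5344  0.1918 -2.0972] [[-1.0, -1.2], [-0.7, 4.0], [1.7, -2.8], [0.4, -0.3]]
28.6167
```

Rocking is confirmed. The edge followed the fingers for about 2.5 mm at roughly 0.4 N, and the lid went stiff only at the bottom. It tipped back and is still 7.1 mm toward +y. Contact with the flat lid puts the true tip about 31 mm above the reported TCP. I'll now push the knob toward −y.

```bash
python3 - <<'E'
from h import *
r=R(90);x=.6095;y=.196;z=.084
arm.move_to([x,y,.13],r);arm.move_l([x,y,z]);f0=force(25);y0=None
while y>.150:
    y-=.001;arm.move_l([x,y,z],feed=.03);f=force(8)-f0;print(round(y,4),np.round(f,2))
    if y0 is None and f[1]>.8:y0=y
    if f[1]>5 or (y0 and y<y0-.0045 and f[1]>3):break
print(y0,arm.current_t(),arm.current_ee_pos())
E
```

```text
0.195 [-0.18  0.25 -0.1 ]
0.194 [-0.75  0.11 -0.45]
0.193 [-0.21  0.4  -0.19]
0.192 [-0.12  0.09 -0.33]
0.191 [-0.25  0.05  0.03]
0.19 [-0.24 -0.12 -0.29]
0.189 [-0.31  0.51 -0.64]
0.188 [-0.42  0.06 -0.3 ]
0.187 [-0.18 -0.24  0.01]
0.186 [-0.2   0.17 -0.46]
0.185 [-0.52 -0.26 -0.09]
0.184 [-0.22  0.04 -0.32]
0.183 [-0.19  0.33 -0.18]
0.182 [-0.28  0.07 -0.1 ]
0.181 [-0.29 -0.03 -0.46]
0.18 [-0.22  0.17 -0.42]
0.179 [-0.19 -0.26 -0.1 ]
0.178 [-0.37 -0.01 -0.2 ]
0.177 [ 0.28  0.39 -0.41]
0.176 [-0.2   0.47 -0.25]
0.175 [-0.35  0.27 -0.42]
0.174 [-0.13  0.48 -0.31]
0.173 [-0.43  0.21 -0.17]
0.172 [-0.66  0.25  0.05]
0.171 [-0.47  0.54 -0.27]
0.17 [-0.2   3.49  0.7 ]
0.169 [0.4  7.07 2.87]
0.16999999999999998 38.55 [0.60986737 0.16961825 0.08432279]
```

```bash
python3 - <<'E'
from h import *
from meas import analyse
r=R(90);arm.move_l([.6095,.182,.084]);arm.move_l([.6095,.182,.13])
m=np.array([.5345,.19,0])
arm.move_to(m+[0,0,.25]-r[:,0]*.09,r);arm.sleep(.3)
c=arm.get_calibration("wrist");img=arm.snapshot("wrist");cv2.imwrite("pics/w4z.png",cv2.resize(img[:240,190:470,::-1],None,fx=2.5,fy=2.5,interpolation=2))
analyse(img,c);print(arm.current_t())
E
```

```text
[[0.4893, 0.1148, 0.0457, 0.2092, 280.1795, 168.8462], [0.6101, 0.1432, 0.0456, 0.1701, 380.3077, 142.6154], [0.5801, 0.2648, 0.0456, 0.1873, 358.6562, 42.7188], [0.459, 0.2356, 0.0456, 0.24, 248.4146, 60.7317]]
0 [ 0.5345  0.1896 -2.118 ] [[0.4, 0.1], [0.7, -0.7], [-0.1, 0.4], [-0.6, 0.4]]
1 [ 0.5345  0.1899 -2.1148] [[0.2, -0.1], [0.6, -1.3], [0.2, -0.1], [-0.4, 0.3]]
2 [ 0.5347  0.1895 -2.1184] [[0.3, 0.1], [0.5, -0.6], [-0.3, 0.5], [-0.8, 0.4]]
3 [ 0.5348  0.1894 -2.1171] [[0.0, 0.2], [0.3, -0.7], [-0.3, 0.4], [-0.9, 0.6]]
40.3
```

View pics/w4z.png

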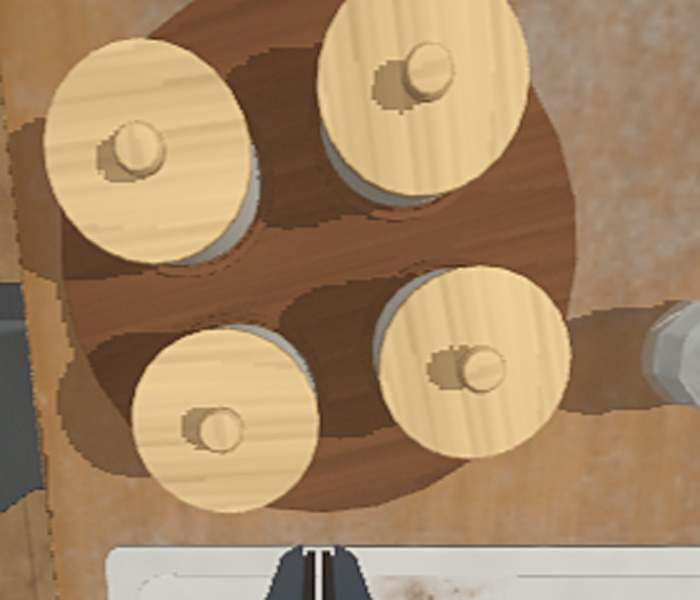

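All four lids now fit the square. The moved lid, at crop (475,362), is within 1.5 mm of its seat and its outline residual matches the seated lids. The gripper is clear, so I'm handing in.

```bash
python3 -c "
from rig import arm
print(arm.sign_off())"
```

```text
the job is handed in; nothing more can be done
None
```

I pressed only the lid that vision showed as off its seat, at (0.61, 0.15): it rocked down under the press, I pushed it back by its knob, and the last image put it about 1.4 mm off centre with the other three lids unmoved. I handed the job in at about 40 s, and no verdict came back.

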